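# Sort mixed actuator parts into their bins

### The arm

A 7-joint arm with a two-finger parallel gripper is mounted at the origin on the work surface. World frame = base frame: x ahead of the robot, y to its left, z up, the work surface at z = 0. Lengths are in m, angles in rad, forces in N, time in s.
With the tool pointing down it reaches from about 0.4 to 0.75 m from the base axis. Payload 19.5 kg.
Tool frame: the origin (TCP) lies midway between the tips of the shut fingers; the grasp point (between the pads) lies 19 mm behind it (bot.grip_point_offset is the distance from the TCP to the grasp point, in m); x points along the fingers, z is the direction in which the jaws open and shut, and the axes are right-handed (so a half turn about x gives the same grasp; the last joint's range is limited). The gripper opens to 85 mm and grips with 20 to 120 N. Pads are 22 mm wide; open, the fingers measure 114 mm over their backs; the gripper's body (76 mm by 85 mm) begins 54 mm behind the grasp point. The pads swing forward as they close: fully open they stand 13 mm farther back than shut.
Start: joints at [1.279, 0.707, -0.028, 1.485, 0.022, 0.951, -0.075], TCP at [0.142, -0.557, 0.231] pointing down, gripper open.
Joint ranges: [-2.71, 2.71], [-0.32, 2.16], [-1.57, 1.52], [0, 2.45], [-1.46, 4.6], [0, 2.02], [-2.83, 2.83]. Speed limits (rad/s): [1.89, 1.89, 2.57, 2.57, 3.01, 3.01, 3.01].

### API

Orientations are given as a unit quaternion [w, x, y, z].
In Python, from workcell import bot gives the robot as it stands.
- The arm moves only by the tool arm_command, never from a script. Its argument "motion" is a list that holds one entry, the list of rows, each a list of 7 numbers: the opening, from 0 (shut) to 1 (fully open), then the shift along the tool's x, y, z in cm, then the turn, a rotation vector about the tool's x, y, z in rad. A call has 1 to 5 rows; each row shifts and turns the pose as measured when the row begins, along the tool's axes as they then stand; what a row does not reach is not made up. A row lasts 1/12 s, in which the tool goes at most 41.7 mm and 7.16 degrees, less where a joint would pass 70% of its speed; a pose out of reach is approached as far as the arm can. A call is refused whole if a number of a shift passes 4.17 or a number of a turn 0.125, either way. A call with a gripper value outside its range is refused whole. The fingers move at their own pace and stop on an object; the grip force is fixed at half the most. Time passes only in rows, so rows that do not move let the fingers close. It gives the time, the measured TCP pose, the force and the opening at its end, in the units of the state.
- bot.state(): the state, without advancing time (a new reading comes with each control period).
- bot.get_image(name): name is "scene" or "top" or "wrist"; returns a dict with "img" (384x512x3 uint8, red, green, blue), "intrinsics" (3x3 intrinsics, pixels), "k1" (the pictures are not rectified: a ray, as slopes to the right and down, at radius r is drawn at 1 + k1 r^2 times it, then the intrinsics apply), "R" (3x3) and "t" (3): a world point X has camera coordinates R X + t. Camera axes: x right, y down, z forward; pixel columns grow to the right and rows downward; lengths in m; the calibration is good to about 2 mm. A picture is of the moment at which its call begins. There is no depth.
- bot.finish_job(): hands the job in, once; it reports no verdict.
Trained networks look in the newest picture that a camera, given by its name, has taken for a name from the list of things; names that differ only in an ending like _2 or _b are one class to them, and where a whole thing is asked for, a point or a joint stands for the part that bears it (a point fixed in the world has none). Each returns a list of dicts, best first, with "conf" (0 to 1); they miss things now and then, are a little off and sometimes report something else, mostly with a low value. They report only what shows in the picture. A call takes as long as a camera call. They do not tell look-alikes from the thing itself.
- bot.look_for(camera, target): "xyz" ([x, y, z] in m, in world coordinates, good to about 4 mm: the middle of the surface that is visible of it).
- bot.cut_out(camera, target): "mask" (384x512 bool, what is visible of it).
- bot.place_of(camera, target): "xyz" ([x, y, z] in m, in world coordinates, good to about 4 mm: a listed point, or the origin of a listed thing).
The state is a dict: "time": time; "qpos": joint angles; "qd": joint speeds; "effort": joint torques, N m; "ee_pos": TCP position; "tcp_rot": TCP orientation; "contact_force": force on the tool from outside, world axes, zero at the start; "torque": the same for the moment, N m; "grip_width": opening from 0.0 (shut) to 1.0 (fully open).
Only numpy, scipy, OpenCV 4.12 (cv2) and the standard library are available. Lean on these libraries where they do the work, as an engineer would, in place of code of your own. Each camera call takes 0.05 s, during which the arm holds its last target.

### The job

Four parts stand mixed up on the bench cloth in front of the three black bins: two white pistons with steel stems, one steel spring retainer (a disc with a pin) and one short steel sleeve. Put each one in the bin that already holds a part of its kind, standing upright on the bin's floor, and leave the parts already in the bins standing where they belong. Lower each part to the floor of its bin before letting go; do not drop it in.

Things in the scene. Friction and masses are not known exactly. Their poses are not given: they have to be found in the camera images.
- piston_a: Loose on the bench, upright, to be sorted (two alike). Piston: black rubber foot disc 42 mm across and 4 mm thick, white plastic body 34 mm across (38 at the foot) up to 40 mm height, then a bare steel stem 12 mm across from 40 to 70 mm height; 0.1 kg. Origin: centre of its underside; z axis up along the stem. Grip it by the stem.
- piston_b: Loose on the bench, upright, to be sorted (two alike). Piston: black rubber foot disc 42 mm across and 4 mm thick, white plastic body 34 mm across (38 at the foot) up to 40 mm height, then a bare steel stem 12 mm across from 40 to 70 mm height; 0.1 kg. Origin: centre of its underside; z axis up along the stem. Grip it by the stem.
- retainer: Loose on the bench, pin up, to be sorted. Spring retainer: steel disc 44 mm across and 8 mm thick, on it a boss 22 mm across up to 18 mm height, then a pin 12 mm across from 18 to 46 mm height; 0.15 kg. Origin: centre of its underside; z axis up along the pin. Grip it by the pin.
- sleeve: Loose on the bench, to be sorted. Sleeve: plain steel tube, 48 mm outside, 42 mm inside, 70 mm high, standing on end; 0.24 kg. Origin: centre of its underside; z axis up along the tube. Grip it across the outside near the top.
- bin_pistons: Black bin fixed to the bench, one of three alike. Outside 135 (its x) by 140 mm (its y), walls and floor 4 mm thick. Origin: centre of its underside, 4 mm below the inner floor. Its front lip, 26 mm high, faces its -x (towards the robot); back wall and rear 85 mm of the sides are 50 mm high. A piston already stands in its rear half, 30 to 35 mm to +x of centre; the front half is free.
- bin_retainers: Black bin fixed to the bench, one of three alike. Outside 135 (its x) by 140 mm (its y), walls and floor 4 mm thick. Origin: centre of its underside, 4 mm below the inner floor. Its front lip, 26 mm high, faces its -x (towards the robot); back wall and rear 85 mm of the sides are 50 mm high. A retainer already stands in its rear half, 30 to 35 mm to +x of centre; the front half is free.
- bin_sleeves: Black bin fixed to the bench, one of three alike. Outside 135 (its x) by 140 mm (its y), walls and floor 4 mm thick. Origin: centre of its underside, 4 mm below the inner floor. Its front lip, 26 mm high, faces its -x (towards the robot); back wall and rear 85 mm of the sides are 50 mm high. A sleeve already stands in its rear half, 30 to 35 mm to +x of centre; the front half is free.
- kept_piston: The piston that already stands loose at the back of its bin, to be left standing there. Same shape, size and origin as the piston to be sorted.
- kept_retainer: The retainer that already stands loose at the back of its bin, to be left standing there. Same shape, size and origin as the retainer to be sorted.
- kept_sleeve: The sleeve that already stands loose at the back of its bin, to be left standing there. Same shape, size and origin as the sleeve to be sorted.
Not all that is in view belongs to the job. What is shaped like the sleeve but turquoise is not meant. What is shaped like the piston_b but yellow is not meant.

How it is judged:
By the outcome, as a careful person would: the job done as asked, in the order asked, and still so for the second after the job is handed in, with the robot touching nothing.
It also fails if it takes over 80 s, if anything falls off the work surface, if the arm or the gripper's body presses on something with over 40 N, if the wrist force passes 120 N, or if a joint passes its speed limit or range.

## Working session

There is one attempt and no reset: what is moved stays moved. The work goes in short steps, Python scripts to look and compute and a tool call to move; the robot and the scene stay as the last step left them, time stands still between calls to the robot, and variables do not carry over. Pictures are saved under pics/ and viewed, and the job is handed in when it is done.

Besides the shell and the picture viewer there is one more tool, called after "Emit:" as a command line: name --argument value ..., lists and objects as JSON in quotes. arm_command: Moves the arm, as the interface text tells. Its arguments: {"type":"object","properties":{"motion":{"type":"array","items":{"type":"array","items":{"type":"array","items":{"type":"number"}}}}},"required":["motion"]}

```bash
ls; mkdir -p pics; python3 - <<'E'
from workcell import bot
import cv2,json
print(bot.state())
for n in ["scene","top","wrist"]:
    d=bot.get_image(n); cv2.imwrite(f"pics/{n}0.png",d["img"][:,:,::-1]); print(n,d["intrinsics"],d["k1"],d["R"],d["t"])
E
```

```text
pics
{'time': 0.0, 'qpos': array([ 1.27935628,  0.70709689, -0.02759971,  1.48502992,  0.02199086,
        0.95090388, -0.0754874 ]), 'qd': array([ 0.00036177, -0.00057574, -0.00028813, -0.00023964,  0.00162442,
       -0.00051482, -0.00069733]), 'effort': array([ 4.44462339e-04, -8.83222747e+01,  1.23487104e+00, -2.36174315e+01,
        1.69638771e-02,  6.56861812e-03, -1.78875325e-05]), 'ee_pos': array([ 0.1420349 , -0.5568909 ,  0.23082385]), 'tcp_rot': array([ 0.55805267,  0.43406999,  0.55870453, -0.43360087]), 'contact_force': array([-0.40632818,  0.14016231,  0.75053107]), 'torque': array([-0.05042884,  0.03452221, -0.05238735]), 'grip_width': 0.996802827852058}
scene [[347.42487533   0.         256.46682722]
 [  0.         347.42487533 188.21150995]
 [  0.           0.           1.        ]] -0.08060795586163148 [[-0.4094484   0.91219519  0.01587286]
 [ 0.66291566  0.30941985 -0.68176403]
 [-0.62681324 -0.26862482 -0.73139994]] [ 0.20300578 -0.3170209   1.08879616]
top [[434.18618103   0.         257.40451033]
 [  0.         434.18618103 193.87383105]
 [  0.           0.           1.        ]] -0.13625522669567997 [[ 0.02555723 -0.99964705  0.00725344]
 [-0.98405913 -0.02643479 -0.17586594]
 [ 0.17599561 -0.00264317 -0.9843874 ]] [-0.01671819  0.53163873  1.09493797]
wrist [[279.02173874   0.         257.91778804]
 [  0.         279.02173874 193.07613549]
 [  0.           0.           1.        ]] -0.0647315768989366 [[ 2.46674163e-01 -9.69098218e-01 -7.07685158e-04]
 [-9.27908644e-01 -2.36400283e-01  2.88271495e-01]
 [-2.79530690e-01 -7.04524626e-02 -9.57548455e-01]] [-0.57536768 -0.03628112  0.37865678]
```

View pics/scene0.png

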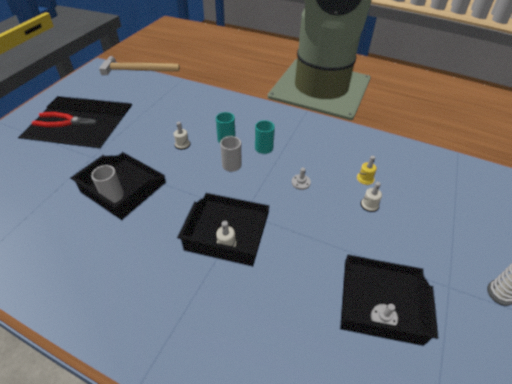

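View pics/top0.png

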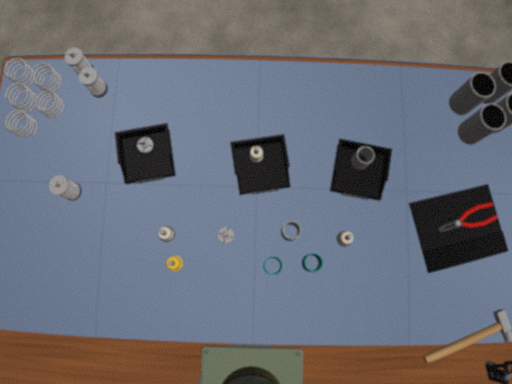

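View pics/wrist0.png

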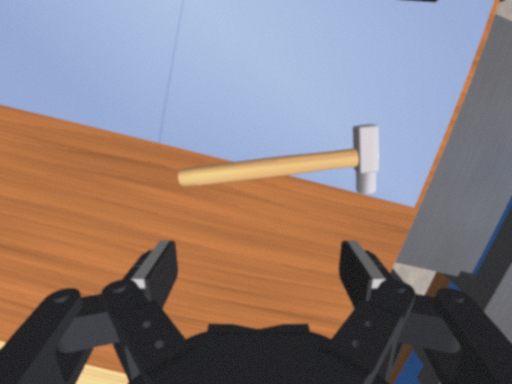

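The top view shows the bins, left to right, as retainers (145,155), pistons (260,163) and sleeves (361,168). The loose parts are a piston at (167,234), the retainer at (227,235), the steel sleeve at (291,231) and a piston at (346,238). The decoys are yellow at (175,263) and turquoise at (272,265) and (312,262).

```bash
cat > h.py <<'E'
from workcell import bot
import numpy as np, cv2
from scipy.spatial.transform import Rotation as Ro
def und(d,uv):
    K=d["intrinsics"]; s=cv2.undistortPoints(np.array([[uv]],float),K,np.array([d["k1"],0,0,0,0.]))[0,0]
    return s
def ray(d,uv):
    s=und(d,uv); R,t=d["R"],d["t"]
    return -R.T@t, R.T@np.array([s[0],s[1],1.])
def atz(d,uv,z):
    o,v=ray(d,uv); return o+v*(z-o[2])/v[2]
def tri(l):
    A=np.zeros((3,3));b=np.zeros(3)
    for d,uv in l:
        o,v=ray(d,uv); v=v/np.linalg.norm(v); P=np.eye(3)-np.outer(v,v); A+=P;b+=P@o
    X=np.linalg.solve(A,b)
    return X,[np.linalg.norm(np.cross(X-ray(d,uv)[0],ray(d,uv)[1]/np.linalg.norm(ray(d,uv)[1]))) for d,uv in l]
def proj(d,X):
    p,_=cv2.projectPoints(np.array([X],float),cv2.Rodrigues(d["R"])[0],d["t"],d["intrinsics"],np.array([d["k1"],0,0,0,0.])); return p[0,0]
def rot(): q=bot.state()["tcp_rot"]; return Ro.from_quat([q[1],q[2],q[3],q[0]])
E
python3 - <<'E'
from h import *
D={n:bot.get_image(n) for n in ["scene","top"]}
for t in ["piston_a","retainer","sleeve","bin_pistons","bin_retainers","bin_sleeves"]:
  for n in D:
    for r in bot.place_of(n,t): print(t,n,np.round(r["xyz"],3),round(r["conf"],2),np.round(proj(D[n],r["xyz"])))
print(rot().as_matrix().round(3))
for n in D: cv2.imwrite(f"pics/{n}_z.png",cv2.resize(D[n]["img"][:,:,::-1][100:300,90:420] if n=="top" else D[n]["img"][:,:,::-1][80:350,60:450],None,fx=2,fy=2,interpolation=cv2.INTER_CUBIC))
E
```

```text
piston_a scene [0.347 0.214 0.001] 0.82 [365. 179.]
piston_a scene [ 0.426 -0.24  -0.004] 0.64 [182. 147.]
piston_a scene [ 0.423  0.239 -0.   ] 0.61 [369. 205.]
piston_a top [ 0.425  0.238 -0.002] 0.74 [168. 234.]
piston_a top [ 0.419 -0.244 -0.003] 0.71 [345. 240.]
piston_a top [0.35  0.216 0.002] 0.61 [174. 262.]
piston_a top [0.648 0.003 0.006] 0.41 [256. 155.]
retainer scene [0.424 0.076 0.002] 0.6 [299. 182.]
retainer scene [ 0.642 -0.287  0.001] 0.19 [112. 197.]
retainer top [ 0.418  0.08  -0.003] 0.67 [226. 238.]
retainer top [ 0.424  0.238 -0.003] 0.37 [168. 234.]
sleeve scene [ 0.347 -0.047  0.005] 0.88 [264. 147.]
sleeve scene [ 0.432 -0.096  0.001] 0.84 [231. 163.]
sleeve scene [ 0.358 -0.154 -0.002] 0.78 [224. 140.]
sleeve top [ 0.347 -0.049  0.001] 0.66 [273. 266.]
sleeve top [ 0.36  -0.151  0.001] 0.57 [311. 261.]
sleeve top [ 0.435 -0.09   0.002] 0.55 [289. 233.]
sleeve top [0.669 0.311 0.005] 0.5 [147. 146.]
bin_pistons scene [ 0.614 -0.008  0.002] 0.84 [229. 231.]
bin_pistons top [ 0.609 -0.007 -0.002] 0.61 [259. 170.]
bin_pistons top [ 0.434 -0.091  0.002] 0.46 [289. 233.]
bin_retainers scene [ 0.637  0.304 -0.003] 0.62 [379. 300.]
bin_retainers top [0.636 0.31  0.001] 0.98 [147. 157.]
bin_sleeves scene [ 0.605 -0.28   0.004] 0.6 [125. 186.]
bin_sleeves scene [0.636 0.302 0.   ] 0.24 [379. 299.]
bin_sleeves top [ 0.609 -0.28  -0.003] 0.83 [357. 173.]
[[-0.     0.969  0.247]
 [ 0.     0.247 -0.969]
 [-1.    -0.    -0.   ]]
```

View pics/top_z.png

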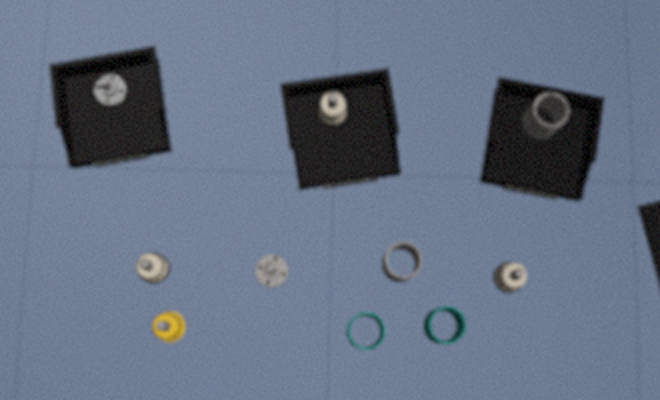

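View pics/scene_z.png

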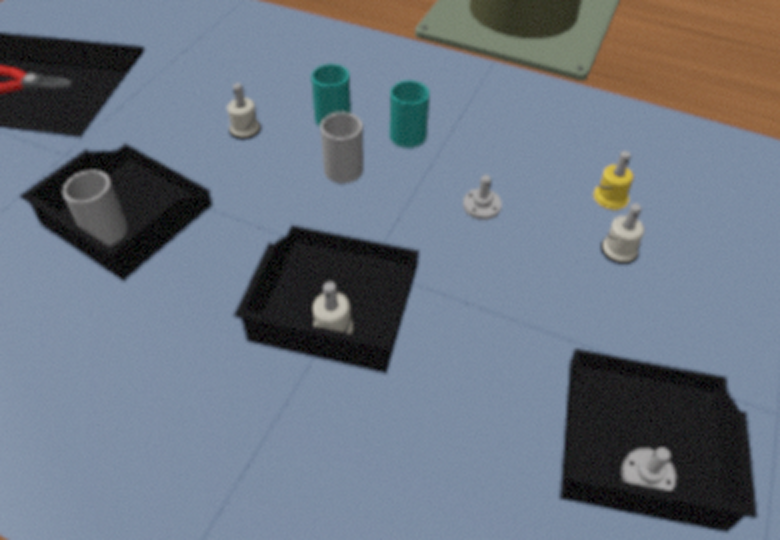

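```bash
python3 - <<'E'
from h import *
D={n:bot.get_image(n) for n in ["scene","top"]}
G={"pA":(.424,.238,.07),"pB":(.422,-.242,.07),"ret":(.421,.078,.046),"sl":(.434,-.093,.07)}
B={"bp":(.611,-.008,.02),"br":(.636,.307,.02),"bs":(.607,-.28,.02)}
def sheet(P,h,f,fn):
    rows=[]
    for n in D:
        r=[]
        for k,X in P.items():
            u,v=np.round(proj(D[n],X)).astype(int); c=D[n]["img"][v-h:v+h,u-h:u+h,::-1]
            c=cv2.resize(c,None,fx=f,fy=f,interpolation=cv2.INTER_CUBIC)
            cv2.putText(c,f"{k} {u-h},{v-h}",(3,12),0,.4,(0,0,255),1); r.append(c)
        rows.append(np.hstack(r))
    cv2.imwrite(fn,np.vstack(rows))
sheet(G,20,5,"pics/parts.png"); sheet(B,44,3,"pics/bins.png")
E
```

```text
(no output)
```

View pics/parts.png

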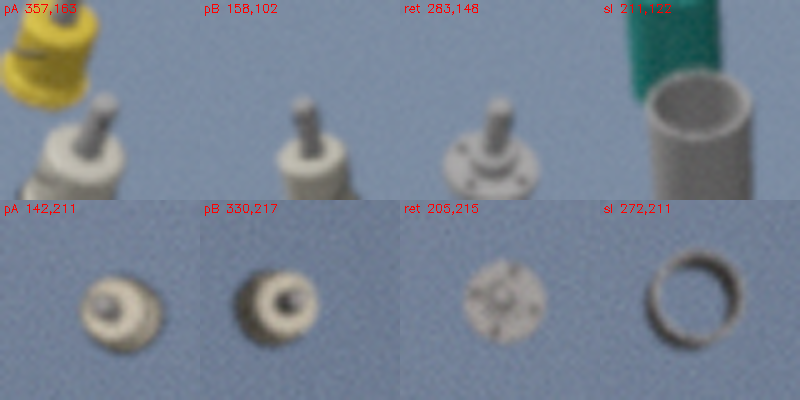

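View pics/bins.png

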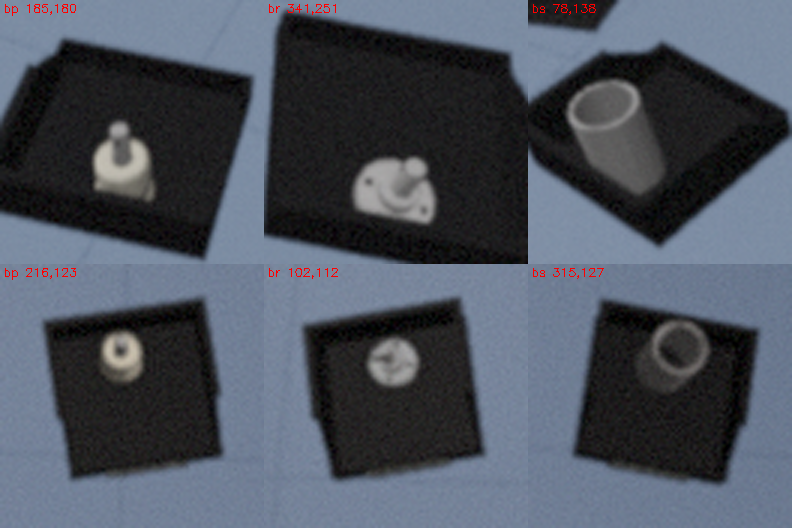

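```bash
python3 - <<'E'
from h import *
D={n:bot.get_image(n) for n in ["scene","top"]}
S,T=D["scene"],D["top"]
for k,a,b in [("pA",(378,183),(162.6,231.6)),("pB",(178.6,122.6),(349.4,236.4)),("ret",(303,168.6),(226,234)),("sl",(230.8,142.6),(291.4,230.4))]:
    X,e=tri([(S,a),(T,b)]); print(k,X.round(4),np.round(e,4))
def bin(k,o,c):
    p=[atz(T,(o[0]+x/3,o[1]+y/3),z)[:2] for (x,y),z in zip(c,(.05,.05,.026,.026))]
    p=np.array(p); m=np.array([[.0675,.07],[.0675,-.07],[-.0675,-.07],[-.0675,.07]])
    pc=p.mean(0); q=p-pc; th=np.arctan2((m[:,0]*q[:,1]-m[:,1]*q[:,0]).sum(),(m*q).sum())
    R=np.array([[np.cos(th),-np.sin(th)],[np.sin(th),np.cos(th)]])
    print(k,pc.round(4),np.degrees(th).round(1),(q@R*1000).round(0).tolist())
    for y in (.032,0,-.032): print("   place",(pc+R@[-.03,y]).round(4))
bin("bp",(216,123),[(43,58),(204,35),(221,193),(72,214)])
bin("br",(102,112),[(303-264,62),(461-264,34),(484-264,191),(334-264,215)])
bin("bs",(315,127),[(603-528,36),(758-528,65),(724-528,219),(574-528,192)])
# bin rear corners from both views for height: bp back-right / back-left
for k,a,b in [("bp bl",(185+252/3,180+77/3),(0,0))]: pass
# wrist cam geom in tool frame
W=bot.get_image("wrist"); s=bot.state(); R=rot().as_matrix(); c=-W["R"].T@W["t"]; print("cam in tool",(R.T@(c-s["ee_pos"])).round(4),"axis",(R.T@W["R"].T).round(3).tolist())
E
```

```text
pA [0.4233 0.2384 0.0707] [0.0018 0.0018]
pB [ 0.4237 -0.2404  0.071 ] [0. 0.]
ret [0.4237 0.0778 0.0463] [0.0019 0.0019]
sl [ 0.4359 -0.0919  0.0694] [0.0002 0.0002]
bp [ 0.6137 -0.0106] 9.9 [[70.0, 73.0], [70.0, -73.0], [-70.0, -67.0], [-70.0, 67.0]]
   place [0.5786 0.0158]
   place [ 0.5841 -0.0157]
   place [ 0.5896 -0.0473]
br [0.6363 0.3039] 11.6 [[71.0, 74.0], [71.0, -73.0], [-72.0, -70.0], [-70.0, 69.0]]
   place [0.6004 0.3292]
   place [0.6069 0.2979]
   place [0.6133 0.2665]
bs [ 0.6078 -0.2807] -9.7 [[70.0, 71.0], [72.0, -73.0], [-70.0, -68.0], [-72.0, 70.0]]
   place [ 0.5836 -0.2441]
   place [ 0.5782 -0.2757]
   place [ 0.5728 -0.3072]
cam in tool [-0.1417  0.0741  0.0008] axis [[-0.0, -0.288, 0.958], [-0.001, -0.958, -0.288], [1.0, -0.001, 0.0]]
```

The parts' top heights triangulate to 70.7, 71.0, 46.3 and 69.4 mm, which agrees with the text. I'll start with the piston at negative y.

Emit:
arm_command --motion '[[[0.6,0.3,3.0,-2.0,0.125,0,0],[0.6,0.3,3.0,-2.0,0.125,0,0],[0.6,0.5,2.8,-2.9,0,0,0],[0.6,0.5,2.8,-2.9,0,0,0],[0.6,0.5,2.8,-2.9,0,0,0]]]'

```text
time: 1.52
ee_pos: [0.2749, -0.4215, 0.2093]
tcp_rot: [-0.495, -0.504, -0.494, 0.507]
contact_force: [1.7, -0.8, -0.3]
grip_width: 0.6
```

Emit:
arm_command --motion '[[[0.6,0.8,2.6,-3.0,0,0,0],[0.6,0.8,2.6,-3.0,0,0,0],[0.6,0.8,2.6,-3.0,0,0,0],[0.6,0.8,2.6,-3.0,0,0,0],[0.6,0.8,2.6,-3.0,0,0,0]]]'

```text
time: 1.93
ee_pos: [0.412, -0.2694, 0.1684]
tcp_rot: [-0.496, -0.504, -0.492, 0.508]
contact_force: [0.9, -0.3, 0.6]
grip_width: 0.6
```

Emit:
arm_command --motion '[[[0.6,0.8,1.5,-2.5,0,0,0],[0.6,0.8,1.0,-1.5,0,0,0],[0.6,0.5,0,0,0,0,0]]]'

```text
time: 2.18
ee_pos: [0.4444, -0.2206, 0.1456]
tcp_rot: [-0.498, -0.503, -0.495, 0.504]
contact_force: [-0.3, 1.5, -0.4]
grip_width: 0.6
```

```bash
cat >> h.py <<'E'
def go(x,y,z):
    s=bot.state(); d=rot().as_matrix().T@(np.array([x,y,z])-s["ee_pos"])
    print("t",round(s["time"],2),"pos",s["ee_pos"].round(4),"w",round(s["grip_width"],3),"F",s["contact_force"].round(1)); print("shift cm (tool)",(d*100).round(2)," xaxis",rot().as_matrix()[:,0].round(3)," zaxis",rot().as_matrix()[:,2].round(3))
def snap(n,f):
    d=bot.get_image(n); cv2.imwrite("pics/"+f,d["img"][:,:,::-1]); return d
E
python3 - <<'E'
from h import *
d=snap("wrist","w1.png"); go(.4237,-.2404,.1)
print(proj(d,(.4237,-.2404,.07)),proj(d,(.4237,-.2404,0)))
E
```

```text
t 2.23 pos [ 0.4432 -0.2219  0.145 ] w 0.598 F [-0.6  1.1 -1.2]
shift cm (tool) [ 4.51 -1.93  1.85]  xaxis [ 0.002 -0.005 -1.   ]  zaxis [-0.015 -1.     0.005]
[280.63814357 226.45246314] [275.30159127 200.66165381]
```

View pics/w1.png

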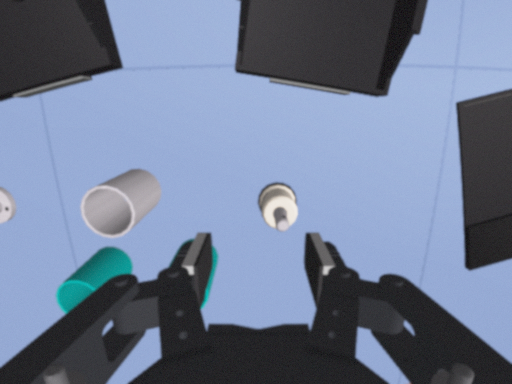

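The wrist view shows the piston's stem top at (282,224), where I predicted (281,226). The turquoise tube, at (210,265), is clear of the fingers.

Emit:
arm_command --motion '[[[0.5,0.5,-1.0,0.9,0,0,0],[0.5,0.5,-0.8,0.9,0,0,0],[0.5,2.0,0,0,0,0,0],[0.5,1.0,0,0,0,0,0],[0.5,0,0,0,0,0,0]]]'

```text
time: 2.65
ee_pos: [0.4226, -0.2446, 0.1049]
tcp_rot: [-0.498, -0.503, -0.493, 0.506]
contact_force: [0.1, 0.6, 0.0]
grip_width: 0.5
```

```bash
python3 - <<'E'
from h import *
go(.4243,-.2407,.044)
E
```

```text
t 2.65 pos [ 0.4226 -0.2446  0.1049] w 0.5 F [0.1 0.6 0. ]
shift cm (tool) [ 6.09  0.15 -0.44]  xaxis [ 0.003 -0.008 -1.   ]  zaxis [-0.018 -1.     0.008]
```

Emit:
arm_command --motion '[[[0.5,1.5,0.1,-0.4,0,0,0],[0.5,2.0,0,0,0,0,0],[0.5,1.6,0,0,0,0,0],[0.5,0.6,0,0,0,0,0],[0.5,0,0,0,0,0,0]]]'

```text
time: 3.07
ee_pos: [0.423, -0.2455, 0.0491]
tcp_rot: [-0.498, -0.504, -0.49, 0.507]
contact_force: [0.2, 0.7, -0.2]
grip_width: 0.498
```

```bash
python3 - <<'E'
from h import *
snap("wrist","w2.png");go(.4243,-.2407,.044)
E
```

```text
t 3.12 pos [ 0.4231 -0.2456  0.0497] w 0.499 F [ 0.9 -0.3 -1.1]
shift cm (tool) [ 0.56  0.1  -0.5 ]  xaxis [ 0.006 -0.011 -1.   ]  zaxis [-0.023 -1.     0.011]
```

View pics/w2.png

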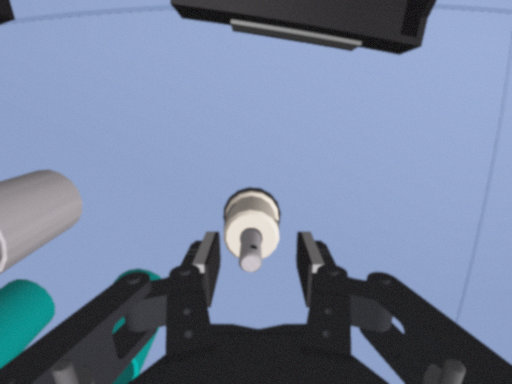

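Emit:
arm_command --motion '[[[0.5,0.3,0.1,-0.5,0,0.011,-0.006],[0.5,0,0,0,0,0,0],[0.0,0,0,0,0,0,0],[0.0,0,0,0,0,0,0],[0.0,0,0,0,0,0,0]]]'

```text
time: 3.53
ee_pos: [0.4254, -0.2412, 0.0499]
tcp_rot: [0.495, 0.506, 0.493, -0.505]
contact_force: [-0.2, 0.7, -0.8]
grip_width: 0.116
```

Emit:
arm_command --motion '[[[0.0,0,0,0,0,0,0],[0.0,0,0,0,0,0,0],[0.0,-0.3,0,0,0,0,0],[0.0,-1.5,0,0,0,0,0],[0.0,-2.0,0,0,0,0,0]]]'

```text
time: 3.95
ee_pos: [0.4242, -0.2405, 0.087]
tcp_rot: [0.493, 0.506, 0.495, -0.506]
contact_force: [-0.0, 0.5, -0.3]
grip_width: 0.111
```

```bash
python3 - <<'E'
from h import *
snap("wrist","w3.png");go(.5896,-.0473,.15)
E
```

```text
t 4.0 pos [ 0.4251 -0.2411  0.0905] w 0.113 F [ 1.7 -1.8  5. ]
shift cm (tool) [ -5.92  16.   -19.76]  xaxis [ 0.002 -0.    -1.   ]  zaxis [-0.023 -1.     0.   ]
```

View pics/w3.png

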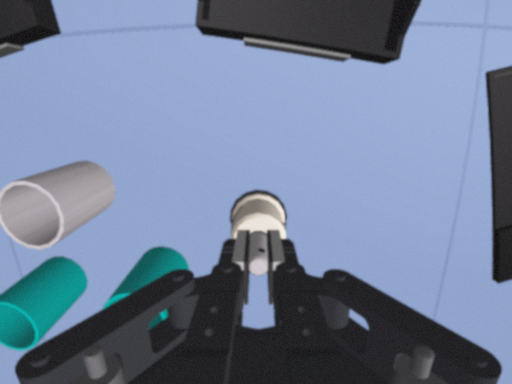

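Emit:
arm_command --motion '[[[0.0,-3.0,0,0,0,0,0],[0.0,-2.5,0.5,-0.6,0,0,0],[0.0,-0.5,2.0,-2.5,0,0,0],[0.0,0,2.3,-2.8,0,0,0],[0.0,0,2.3,-2.8,0,0,0]]]'

```text
time: 4.42
ee_pos: [0.4966, -0.1598, 0.1564]
tcp_rot: [-0.493, -0.509, -0.489, 0.509]
contact_force: [-0.5, -0.6, -0.5]
grip_width: 0.11
```

Emit:
arm_command --motion '[[[0.0,0,2.3,-2.8,0,0,0],[0.0,0,2.3,-2.8,0,0,0],[0.0,0,2.0,-2.4,0,0,0],[0.0,0,1.2,-1.5,0,0,0],[0.0,0,0,0,0,0,0]]]'

```text
time: 4.83
ee_pos: [0.5845, -0.0547, 0.1576]
tcp_rot: [0.495, 0.508, 0.491, -0.505]
contact_force: [-0.4, 0.2, -1.1]
grip_width: 0.11
```

```bash
python3 - <<'E'
from h import *
d=snap("wrist","w4.png");go(.5896,-.0473,.055)
print(bot.state()["ee_pos"])
E
```

```text
t 4.88 pos [ 0.5835 -0.0562  0.1576] w 0.11 F [-0.5  0.7 -1.2]
shift cm (tool) [10.26  0.53 -0.92]  xaxis [ 0.006 -0.001 -1.   ]  zaxis [-0.029 -1.     0.001]
[ 0.5834826  -0.05624519  0.15756216]
```

View pics/w4.png

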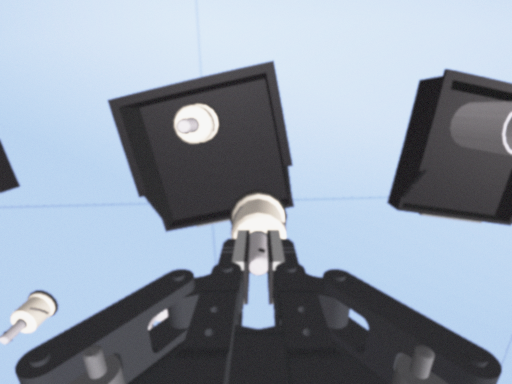

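```bash
cat >> h.py <<'E'
BINS={"bp":(.6137,-.0106,9.9),"br":(.6363,.3039,11.6),"bs":(.6078,-.2807,-9.7)}
def bxy(k,x,y):
    cx,cy,a=BINS[k]; a=np.radians(a); return np.array([cx+np.cos(a)*x-np.sin(a)*y, cy+np.sin(a)*x+np.cos(a)*y])
def drawbin(d,k,f):
    im=d["img"][:,:,::-1].copy()
    def ln(pts,col):
        p=np.array([proj(d,(*bxy(k,x,y),z)) for x,y,z in pts]); cv2.polylines(im,[np.round(p).astype(int)],True,col,1)
    o=.0675;w=.07
    ln([(o,w,.05),(o,-w,.05),(-.0175,-w,.05),(-.0175,-w,.026),(-o,-w,.026),(-o,w,.026),(-.0175,w,.026),(-.0175,w,.05)],(0,255,255))
    ln([(o-.004,w-.004,.004),(o-.004,-w+.004,.004),(-o+.004,-w+.004,.004),(-o+.004,w-.004,.004)],(0,255,0))
    cv2.imwrite("pics/"+f,im)
E
python3 - <<'E'
from h import *
d=bot.get_image("wrist"); drawbin(d,"bp","w4b.png")
E
```

```text
(no output)
```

View pics/w4b.png

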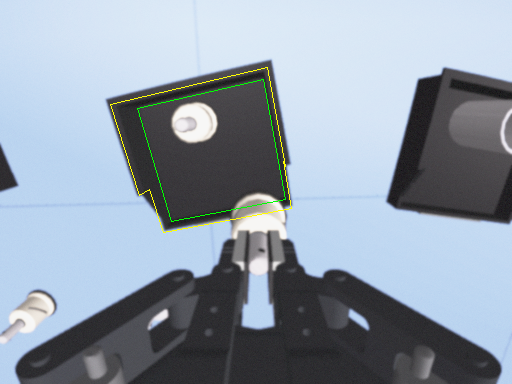

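The overlay matches the bin edges within about 2–4 mm, so I'll lower the piston.

Emit:
arm_command --motion '[[[0.0,0,0.5,-0.9,0,0.001,-0.006],[0.0,2.0,0,0,0,0,0],[0.0,2.5,0,0,0,0,0],[0.0,2.0,0,0,0,0,0],[0.0,0,0,0,0,0,0]]]'

```text
time: 5.35
ee_pos: [0.5871, -0.0533, 0.0925]
tcp_rot: [-0.491, -0.509, -0.49, 0.51]
contact_force: [-0.5, 0.1, -2.3]
grip_width: 0.112
```

```bash
python3 - <<'E'
from h import *
go(.5896,-.0473,.054)
E
```

```text
t 5.35 pos [ 0.5871 -0.0533  0.0925] w 0.112 F [-0.5  0.1 -2.3]
shift cm (tool) [ 3.85  0.23 -0.61]  xaxis [ 0.    -0.003 -1.   ]  zaxis [-0.037 -0.999  0.003]
```

Emit:
arm_command --motion '[[[0.0,0.5,0.2,-0.6,0,0,0],[0.0,1.5,0,0,0,0,0],[0.0,1.2,0,0,0,0,0],[0.0,0.4,0,0,0,0,0],[0.0,0,0,0,0,0,0]]]'

```text
time: 5.77
ee_pos: [0.5906, -0.0482, 0.0582]
tcp_rot: [-0.491, -0.51, -0.488, 0.51]
contact_force: [0.1, 0.4, -1.1]
grip_width: 0.115
```

```bash
python3 - <<'E'
from h import *
d=snap("wrist","w5.png");go(.5896,-.0473,.054)
E
```

```text
t 5.82 pos [ 0.5907 -0.0481  0.0586] w 0.109 F [ 0.   0.5 -0.4]
shift cm (tool) [ 0.46 -0.11 -0.08]  xaxis [ 0.003 -0.003 -1.   ]  zaxis [-0.041 -0.999  0.003]
```

View pics/w5.png

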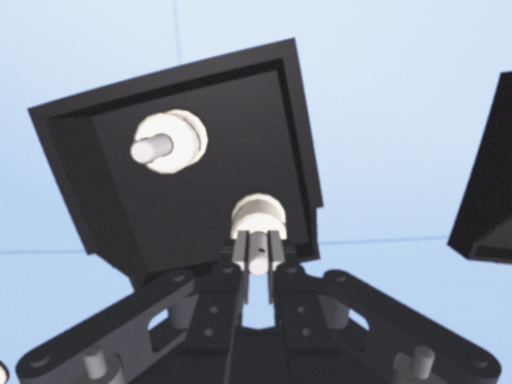

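Emit:
arm_command --motion '[[[0.0,0.3,0,0,0,0,0],[0.0,0.2,0,0,0,0,0],[0.0,0.0,0,0,0,0,0]]]'

```text
time: 6.07
ee_pos: [0.5915, -0.0482, 0.055]
tcp_rot: [0.492, 0.511, 0.488, -0.51]
contact_force: [-0.0, -0.1, -1.8]
grip_width: 0.113
```

Emit:
arm_command --motion '[[[0.0,0.15,0,0,0,0,0],[0.0,0.1,0,0,0,0,0],[0.0,0.0,0,0,0,0,0]]]'

```text
time: 6.32
ee_pos: [0.5923, -0.0486, 0.0542]
tcp_rot: [0.492, 0.511, 0.487, -0.509]
contact_force: [-0.0, 0.7, -1.9]
grip_width: 0.11
```

Emit:
arm_command --motion '[[[0.0,0.2,0,0,0,0,0],[0.0,0.1,0,0,0,0,0],[0.0,0.0,0,0,0,0,0]]]'

```text
time: 6.57
ee_pos: [0.5936, -0.0489, 0.0543]
tcp_rot: [0.493, 0.512, 0.486, -0.508]
contact_force: [0.9, -0.2, -0.8]
grip_width: 0.113
```

Emit:
arm_command --motion '[[[0.3,0,0,0,0,0,0],[0.3,0,0,0,0,0,0],[0.35,0,0,0,0,0,0]]]'

```text
time: 6.82
ee_pos: [0.5939, -0.0489, 0.0546]
tcp_rot: [0.493, 0.512, 0.486, -0.508]
contact_force: [0.8, 0.9, -0.6]
grip_width: 0.354
```

```bash
python3 - <<'E'
from h import *
d=snap("wrist","w6.png");go(.59,-.0473,.15)
E
```

```text
t 6.87 pos [ 0.5938 -0.0489  0.0545] w 0.351 F [ 0.6 -0.4 -0.3]
shift cm (tool) [-9.55 -0.27 -0.12]  xaxis [ 0.012 -0.003 -1.   ]  zaxis [-0.041 -0.999  0.003]
```

View pics/w6.png

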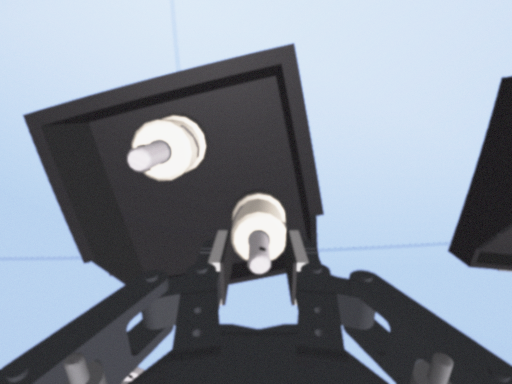

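The piston stands free between the open pads, with its stem at (260,262). I'll raise the gripper and go to the other loose piston.

Emit:
arm_command --motion '[[[0.35,-2.0,0,0,0,0,0],[0.35,-3.5,0,0,0,0,0],[0.5,-3.0,-0.5,-0.8,-0.04,0.003,-0.012],[0.5,-0.5,-2.0,-3.1,0,0,0],[0.5,0,-2.0,-3.1,0,0,0]]]'

```text
time: 7.28
ee_pos: [0.5484, 0.0169, 0.1462]
tcp_rot: [-0.498, -0.501, -0.498, 0.503]
contact_force: [1.7, 2.1, -1.7]
grip_width: 0.501
```

Emit:
arm_command --motion '[[[0.5,0,-2.0,-3.3,0,0,0],[0.5,0,-2.0,-3.3,0,0,0],[0.5,0,-2.0,-3.3,0,0,0],[0.5,0,-2.0,-3.3,0,0,0],[0.5,0,-1.8,-3.3,0,0,0]]]'

```text
time: 7.7
ee_pos: [0.4472, 0.1875, 0.147]
tcp_rot: [-0.498, -0.503, -0.496, 0.503]
contact_force: [1.0, 0.8, -0.4]
grip_width: 0.499
```

```bash
python3 - <<'E'
from h import *
go(.4235,.2384,.1)
E
```

```text
t 7.7 pos [0.4472 0.1875 0.147 ] w 0.499 F [ 1.   0.8 -0.4]
shift cm (tool) [ 4.68 -2.44 -5.08]  xaxis [ 0.002 -0.003 -1.   ]  zaxis [-0.012 -1.     0.003]
```

Emit:
arm_command --motion '[[[0.5,0,-1.2,-2.4,0,0,0],[0.5,0,-0.8,-1.7,0,0,0],[0.5,0,0,0,0,0,0],[0.5,0,0,0,0,0,0]]]'

```text
time: 8.03
ee_pos: [0.4216, 0.2383, 0.1465]
tcp_rot: [-0.5, -0.5, -0.5, 0.501]
contact_force: [0.1, -0.1, -0.8]
grip_width: 0.5
```

```bash
python3 - <<'E'
from h import *
d=snap("wrist","w7.png");go(.4235,.2384,.1); print(proj(d,(.4233,.2384,.07)))
E
```

```text
t 8.08 pos [0.4217 0.2382 0.1465] w 0.499 F [-0.3  0.4 -1. ]
shift cm (tool) [ 4.65  0.18 -0.02]  xaxis [-0.001 -0.    -1.   ]  zaxis [-0.001 -1.     0.   ]
[257.01309178 201.07311071]
```

View pics/w7.png

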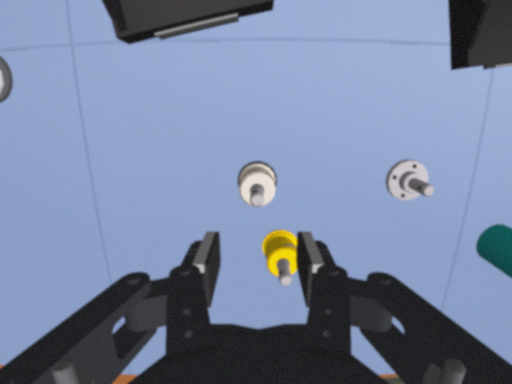

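The white piston's stem is at (257,199), predicted (257,201). The yellow decoy at (285,265) stands about 7 cm behind, so I'll descend on the white one.

Emit:
arm_command --motion '[[[0.5,1.5,0.2,0,0,0,0],[0.5,2.5,0,0,0,0,0],[0.5,2.5,0,0,0,0,0],[0.5,1.5,0,0,0,0,0],[0.5,0,0,0,0,0,0]]]'

```text
time: 8.5
ee_pos: [0.4276, 0.234, 0.0645]
tcp_rot: [0.499, 0.503, 0.497, -0.501]
contact_force: [0.1, -1.0, -0.4]
grip_width: 0.502
```

```bash
python3 - <<'E'
from h import *
d=snap("wrist","w8.png");go(.4235,.2384,.047); print(proj(d,(.4233,.2384,.07)))
E
```

```text
t 8.55 pos [0.4279 0.234  0.0656] w 0.505 F [ 0.  -1.3 -0.9]
shift cm (tool) [ 1.86 -0.45 -0.44]  xaxis [ 0.004  0.    -1.   ]  zaxis [-0.008 -1.    -0.   ]
[249.10838834 258.44007651]
```

View pics/w8.png

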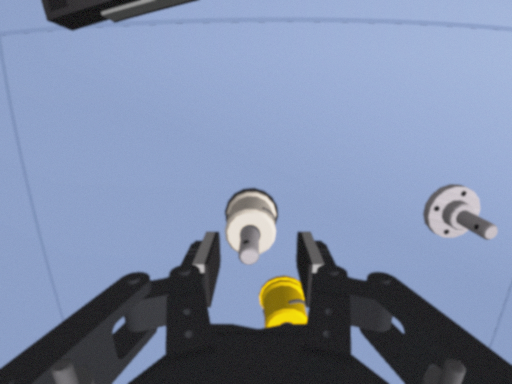

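Emit:
arm_command --motion '[[[0.5,0.5,-0.3,-0.45,0,0,-0.004],[0.5,1.0,0,0,0,0,0],[0.5,0.4,0,0,0,0,0],[0.5,0.0,0,0,0,0,0]]]'

```text
time: 8.88
ee_pos: [0.4265, 0.2384, 0.0476]
tcp_rot: [0.498, 0.504, 0.497, -0.501]
contact_force: [1.2, -0.3, 0.1]
grip_width: 0.498
```

Emit:
arm_command --motion '[[[0.0,0,0,0,0,0,0],[0.0,0,0,0,0,0,0],[0.0,0,0,0,0,0,0],[0.0,0,0,0,0,0,0]]]'

```text
time: 9.22
ee_pos: [0.4269, 0.2385, 0.0485]
tcp_rot: [0.498, 0.504, 0.497, -0.501]
contact_force: [-0.5, 0.1, -1.4]
grip_width: 0.117
```

```bash
python3 - <<'E'
from h import *
d=snap("wrist","w9.png");go(.4235,.2384,.047)
E
```

```text
t 9.27 pos [0.4269 0.2386 0.0485] w 0.114 F [ 0.9 -0.5 -1.2]
shift cm (tool) [ 0.15 -0.34  0.02]  xaxis [ 0.004  0.002 -1.   ]  zaxis [-0.01  -1.    -0.002]
```

View pics/w9.png

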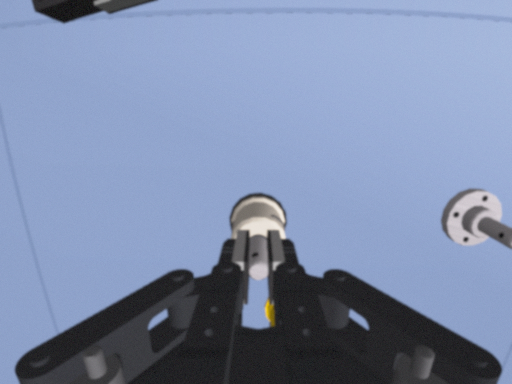

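Emit:
arm_command --motion '[[[0.0,-1.5,0,0,0,0,0],[0.0,-3.0,0,0,0,0,0],[0.0,-3.5,0,0,0,0,0],[0.0,-2.0,1.0,1.5,0,0,0],[0.0,0,2.2,3.2,0,0,0]]]'

```text
time: 9.68
ee_pos: [0.4547, 0.195, 0.1518]
tcp_rot: [0.499, 0.501, 0.501, -0.5]
contact_force: [0.7, 0.9, -1.6]
grip_width: 0.113
```

Emit:
arm_command --motion '[[[0.0,0,2.3,3.3,0,0,0],[0.0,0,2.3,3.3,0,0,0],[0.0,0,2.3,3.3,0,0,0],[0.0,0,2.2,3.1,0,0,0],[0.0,0,1.5,2.0,0,0,0]]]'

```text
time: 10.1
ee_pos: [0.5653, 0.0372, 0.1547]
tcp_rot: [0.501, 0.501, 0.5, -0.498]
contact_force: [-0.3, -1.2, -1.0]
grip_width: 0.114
```

```bash
python3 - <<'E'
from h import *
go(.58,.0175,.053)
E
```

```text
t 10.1 pos [0.5653 0.0372 0.1547] w 0.114 F [-0.3 -1.2 -1. ]
shift cm (tool) [10.17  1.43  2.01]  xaxis [ 0.004  0.004 -1.   ]  zaxis [ 0.002 -1.    -0.004]
```

Emit:
arm_command --motion '[[[0.0,0,1.0,1.5,0,0,0],[0.0,0,0.4,0.4,0,0,0],[0.0,1.0,0,0,0,0,0],[0.0,2.0,0,0,0,0,0],[0.0,0,0,0,0,0,0]]]'

```text
time: 10.52
ee_pos: [0.5813, 0.012, 0.1231]
tcp_rot: [0.5, 0.503, 0.498, -0.499]
contact_force: [0.1, 0.4, -2.2]
grip_width: 0.111
```

```bash
python3 - <<'E'
from h import *
d=snap("wrist","w10.png");go(.58,.0175,.0525)
E
```

```text
t 10.57 pos [0.5818 0.0122 0.1248] w 0.111 F [ 0.1  0.2 -0.4]
shift cm (tool) [ 7.23 -0.23 -0.52]  xaxis [ 0.007  0.002 -1.   ]  zaxis [-0.004 -1.    -0.002]
```

View pics/w10.png

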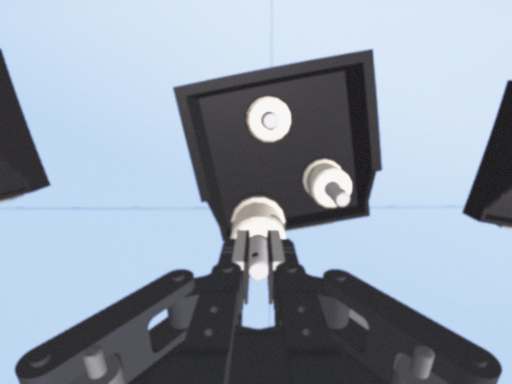

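Emit:
arm_command --motion '[[[0.0,0.5,-0.2,-0.5,0,0,-0.007],[0.0,2.0,0,0,0,0,0],[0.0,2.2,0,0,0,0,0],[0.0,1.0,0,0,0,0,0],[0.0,0,0,0,0,0,0]]]'

```text
time: 10.98
ee_pos: [0.5794, 0.0236, 0.0683]
tcp_rot: [0.5, 0.501, 0.501, -0.498]
contact_force: [-0.4, 0.2, -1.8]
grip_width: 0.113
```

```bash
python3 - <<'E'
from h import *
d=snap("wrist","w11.png");go(.58,.0175,.0525)
E
```

```text
t 11.03 pos [0.5797 0.0236 0.0692] w 0.114 F [-0.2 -0.8 -1.3]
shift cm (tool) [1.67 0.03 0.62]  xaxis [ 0.002  0.004 -1.   ]  zaxis [ 0.001 -1.    -0.004]
```

View pics/w11.png

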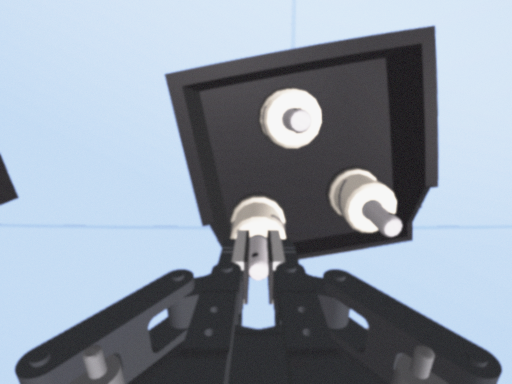

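Emit:
arm_command --motion '[[[0.0,0.3,0.1,0.6,0,0,0],[0.0,0.8,0,0,0,0,0],[0.0,0.3,0,0,0,0,0],[0.0,0,0,0,0,0,0]]]'

```text
time: 11.37
ee_pos: [0.5821, 0.0175, 0.0571]
tcp_rot: [0.501, 0.502, 0.5, -0.497]
contact_force: [0.1, -0.8, -1.1]
grip_width: 0.11
```

Emit:
arm_command --motion '[[[0.0,0.3,0,0,0,0,0],[0.0,0.2,0,0,0,0,0],[0.0,0,0,0,0,0,0]]]'

```text
time: 11.62
ee_pos: [0.5825, 0.0175, 0.0523]
tcp_rot: [0.501, 0.502, 0.5, -0.497]
contact_force: [0.2, 0.6, -1.3]
grip_width: 0.111
```

Emit:
arm_command --motion '[[[0.0,0.2,0,0,0,0,0],[0.0,0.1,0,0,0,0,0],[0.0,0,0,0,0,0,0]]]'

```text
time: 11.87
ee_pos: [0.5834, 0.0179, 0.0527]
tcp_rot: [0.501, 0.503, 0.499, -0.496]
contact_force: [0.3, 0.1, -2.2]
grip_width: 0.114
```

It stalls at 52.7 mm, and 52.5 mm was expected on the floor, so I'll release.

Emit:
arm_command --motion '[[[0.3,0,0,0,0,0,0],[0.3,0,0,0,0,0,0],[0.3,0,0,0,0,0,0],[0.3,-2.0,0,0,0,0,0],[0.3,-3.5,0,0,0,0,0]]]'

```text
time: 12.28
ee_pos: [0.5806, 0.0177, 0.1039]
tcp_rot: [0.5, 0.501, 0.501, -0.498]
contact_force: [1.1, 0.7, -0.2]
grip_width: 0.3
```

Emit:
arm_command --motion '[[[0.4,-2.5,-2.0,0.0,0,0,0],[0.5,0,-3.5,-1.5,0,0,0],[0.5,0,-3.5,-1.5,0,0,0],[0.5,0,-3.0,-1.5,0,0,0],[0.5,0,-1.5,-0.8,0,0,0]]]'

```text
time: 12.7
ee_pos: [0.4442, 0.0691, 0.1342]
tcp_rot: [0.502, 0.504, 0.497, -0.497]
contact_force: [-0.4, 0.5, -0.4]
grip_width: 0.501
```

```bash
python3 - <<'E'
from h import *
d=snap("wrist","w12.png");go(.4237,.0778,.1); print(proj(d,(.4237,.0778,.046)))
E
```

```text
t 12.75 pos [0.4427 0.0703 0.1342] w 0.499 F [2.8 2.7 1.4]
shift cm (tool) [ 3.4  -1.94 -0.74]  xaxis [ 0.011  0.004 -1.   ]  zaxis [-0.001 -1.    -0.004]
[247.91544209 221.89302858]
```

View pics/w12.png

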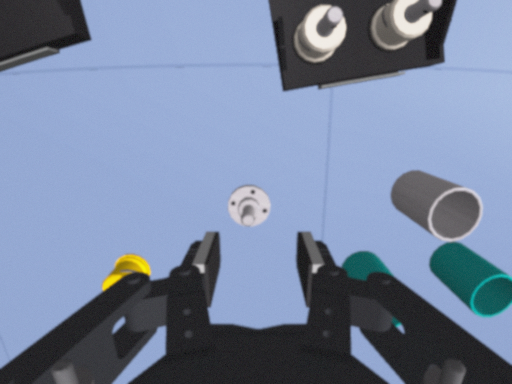

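The second piston now stands in its bin at (320,40). The retainer's pin tip is at (248,218), about 3 mm further in +x than predicted.

Emit:
arm_command --motion '[[[0.45,1.0,-0.9,-0.4,0,-0.004,-0.011],[0.45,2.0,-0.8,-0.35,0,0,0],[0.45,2.5,0,0,0,0,0],[0.45,1.5,0,0,0,0,0],[0.45,0,0,0,0,0,0]]]'

```text
time: 13.17
ee_pos: [0.4254, 0.0798, 0.0631]
tcp_rot: [0.501, 0.501, 0.5, -0.498]
contact_force: [-0.0, -0.2, -0.1]
grip_width: 0.449
```

```bash
python3 - <<'E'
from h import *
d=snap("wrist","w13.png");go(.426,.0778,.024); print(proj(d,(.426,.0778,.046)))
E
```

```text
t 13.22 pos [0.4256 0.0798 0.0641] w 0.45 F [ 0.2  0.3 -0.2]
shift cm (tool) [4.01 0.02 0.2 ]  xaxis [ 0.004  0.001 -1.   ]  zaxis [ 0.002 -1.    -0.001]
[260.33571388 232.92596814]
```

View pics/w13.png

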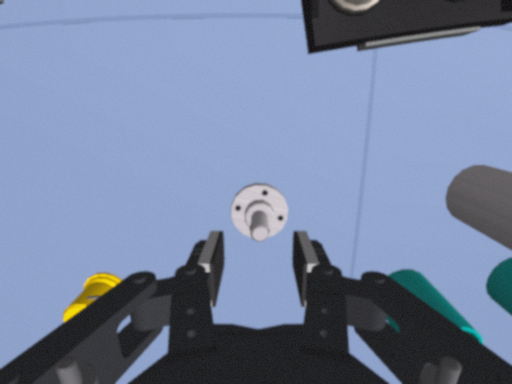

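Emit:
arm_command --motion '[[[0.45,1.0,0,0.2,0,0,-0.004],[0.45,1.5,0,0,0,0,0],[0.45,1.0,0,0,0,0,0],[0.45,0.3,0,0,0,0,0],[0.45,0,0,0,0,0,0]]]'

```text
time: 13.63
ee_pos: [0.4281, 0.0772, 0.0268]
tcp_rot: [0.501, 0.501, 0.5, -0.498]
contact_force: [0.1, -0.3, 0.7]
grip_width: 0.449
```

```bash
python3 - <<'E'
from h import *
go(.426,.0778,.024)
E
```

```text
t 13.63 pos [0.4281 0.0772 0.0268] w 0.449 F [ 0.1 -0.3  0.7]
shift cm (tool) [ 0.28 -0.21 -0.06]  xaxis [ 0.004  0.002 -1.   ]  zaxis [ 0.001 -1.    -0.002]
```

Emit:
arm_command --motion '[[[0.45,0.25,-0.2,0,0,0,0],[0.0,0,0,0,0,0,0],[0.0,0,0,0,0,0,0],[0.0,0,0,0,0,0,0],[0.0,0,0,0,0,0,0]]]'

```text
time: 14.05
ee_pos: [0.4269, 0.0772, 0.0262]
tcp_rot: [0.502, 0.502, 0.499, -0.497]
contact_force: [-0.7, 0.5, -1.0]
grip_width: 0.114
```

```bash
python3 - <<'E'
from h import *
d=snap("wrist","w14.png");go(.607,.298,.15)
E
```

```text
t 14.1 pos [0.4269 0.0772 0.0262] w 0.114 F [ 0.5 -0.  -1.6]
shift cm (tool) [-12.21  18.12 -22.08]  xaxis [ 0.007  0.002 -1.   ]  zaxis [ 0.001 -1.    -0.002]
```

View pics/w14.png

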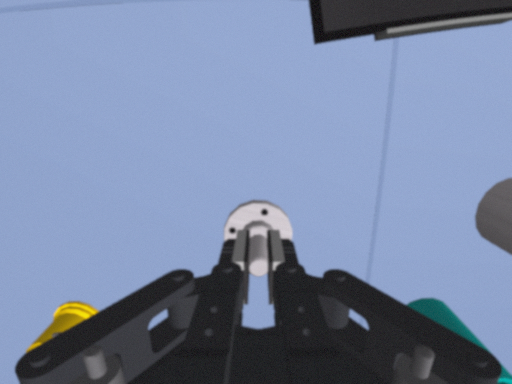

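Emit:
arm_command --motion '[[[0.0,-1.5,0,0,0,0,-0.007],[0.0,-3.0,0,0,0,0,0],[0.0,-3.5,0,0,0,0,0],[0.0,-2.0,1.2,-1.5,0,0,0],[0.0,0,2.6,-3.2,0,0,0]]]'

```text
time: 14.52
ee_pos: [0.4619, 0.1194, 0.1306]
tcp_rot: [-0.497, -0.5, -0.5, 0.504]
contact_force: [1.6, -1.3, -0.8]
grip_width: 0.114
```

Emit:
arm_command --motion '[[[0.0,0,2.6,-3.2,0,0,0],[0.0,0,2.6,-3.2,0,0,0],[0.0,0,2.6,-3.2,0,0,0],[0.0,0,2.5,-3.1,0,0,0],[0.0,0,1.8,-2.2,0,0,0]]]'

```text
time: 14.93
ee_pos: [0.5865, 0.2751, 0.1348]
tcp_rot: [-0.498, -0.501, -0.5, 0.502]
contact_force: [-0.2, -0.4, -1.8]
grip_width: 0.11
```

```bash
python3 - <<'E'
from h import *
go(.607,.298,.15)
E
```

```text
t 14.93 pos [0.5865 0.2751 0.1348] w 0.11 F [-0.2 -0.4 -1.8]
shift cm (tool) [-1.52  2.03 -2.31]  xaxis [-0.003  0.001 -1.   ]  zaxis [-0.005 -1.    -0.001]
```

Emit:
arm_command --motion '[[[0.0,0,1.4,-1.6,0,0,0],[0.0,0,0.6,-0.6,0,0,0],[0.0,0,0,0,0,0,0],[0.0,0,0,0,0,0,0]]]'

```text
time: 15.27
ee_pos: [0.6074, 0.3035, 0.1329]
tcp_rot: [0.499, 0.499, 0.502, -0.5]
contact_force: [-0.3, -0.5, -1.5]
grip_width: 0.113
```

```bash
python3 - <<'E'
from h import *
d=bot.get_image("wrist");drawbin(d,"br","w15.png");go(.607,.298,.03)
E
```

```text
t 15.32 pos [0.6073 0.3033 0.133 ] w 0.113 F [ 0.4  0.8 -1. ]
shift cm (tool) [1.03e+01 1.00e-02 5.40e-01]  xaxis [-0.004  0.001 -1.   ]  zaxis [ 0.001 -1.    -0.001]
```

View pics/w15.png

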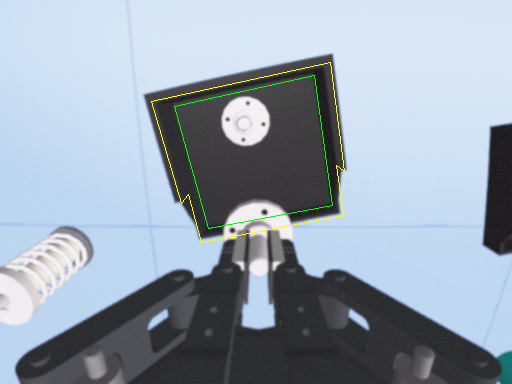

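The bin's rim lies about 5 mm further in +x than the overlay, so I'll shift the target to about (0.611, 0.300) and lower.

Emit:
arm_command --motion '[[[0.0,1.0,0.2,0.4,0,0,0.004],[0.0,2.0,0,0,0,0,0],[0.0,2.5,0,0,0,0,0],[0.0,1.5,0,0,0,0,0],[0.0,0,0,0,0,0,0]]]'

```text
time: 15.73
ee_pos: [0.6082, 0.2951, 0.0633]
tcp_rot: [0.499, 0.501, 0.499, -0.5]
contact_force: [0.2, -0.3, -0.9]
grip_width: 0.112
```

```bash
python3 - <<'E'
from h import *
d=snap("wrist","w16.png");go(.611,.3,.0302)
E
```

```text
t 15.78 pos [0.6087 0.2951 0.0647] w 0.107 F [ 0.6 -0.5 -1.8]
shift cm (tool) [ 3.45  0.22 -0.48]  xaxis [ 0.003  0.001 -1.   ]  zaxis [-0.003 -1.    -0.001]
```

View pics/w16.png

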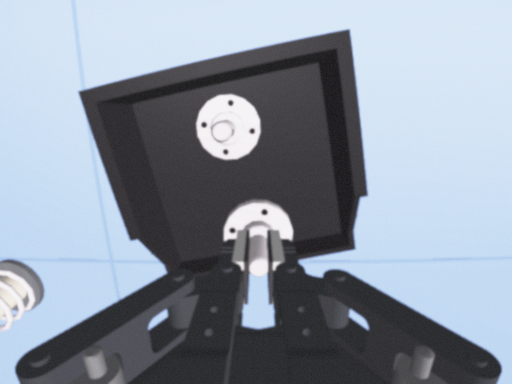

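Emit:
arm_command --motion '[[[0.0,0.5,0.1,-0.4,0,0,-0.003],[0.0,1.2,0,0,0,0,0],[0.0,1.0,0,0,0,0,0],[0.0,0.3,0,0,0,0,0],[0.0,0,0,0,0,0,0]]]'

```text
time: 16.2
ee_pos: [0.6109, 0.2993, 0.036]
tcp_rot: [0.499, 0.502, 0.499, -0.499]
contact_force: [-0.4, -0.5, -2.0]
grip_width: 0.11
```

Emit:
arm_command --motion '[[[0.0,0.2,0,0,0,0,0],[0.0,0.1,0,0,0,0,0],[0.0,0,0,0,0,0,0]]]'

```text
time: 16.45
ee_pos: [0.6111, 0.2993, 0.033]
tcp_rot: [0.499, 0.503, 0.499, -0.499]
contact_force: [-0.0, -0.5, -0.5]
grip_width: 0.115
```

Emit:
arm_command --motion '[[[0.0,0.2,0,0,0,0,0],[0.0,0.15,0,0,0,0,0],[0.0,0,0,0,0,0,0]]]'

```text
time: 16.7
ee_pos: [0.6114, 0.2994, 0.0298]
tcp_rot: [0.499, 0.503, 0.499, -0.499]
contact_force: [0.5, -0.5, -1.8]
grip_width: 0.107
```

Emit:
arm_command --motion '[[[0.0,0.2,0,0,0,0,0],[0.0,0.1,0,0,0,0,0],[0.0,0,0,0,0,0,0]]]'

```text
time: 16.95
ee_pos: [0.6118, 0.3, 0.03]
tcp_rot: [0.499, 0.503, 0.499, -0.498]
contact_force: [0.5, 0.6, -2.0]
grip_width: 0.111
```

It stalls at 30.0 mm, which is on the floor. Releasing.

Emit:
arm_command --motion '[[[0.3,0,0,0,0,0,0],[0.3,0,0,0,0,0,0],[0.3,0,0,0,0,0,0],[0.3,-2.0,0,0,0,0,0],[0.3,-3.5,0,0,0,0,0]]]'

```text
time: 17.37
ee_pos: [0.609, 0.2988, 0.0802]
tcp_rot: [-0.498, -0.501, -0.5, 0.501]
contact_force: [0.7, 0.3, 0.2]
grip_width: 0.298
```

Emit:
arm_command --motion '[[[0.5,-3.5,0,0,0,0,0],[0.7,-2.5,-1.0,2.5,0,0,0],[0.85,0,-1.5,3.5,0,0,0],[0.85,0,-1.5,3.7,0,0,0],[0.85,0,-1.5,3.7,0,0,0]]]'

```text
time: 17.78
ee_pos: [0.5542, 0.1686, 0.147]
tcp_rot: [0.502, 0.502, 0.502, -0.495]
contact_force: [2.0, -0.6, -0.9]
grip_width: 0.847
```

```bash
python3 - <<'E'
from h import *
d=snap("wrist","w17.png");go(.4375,-.092,.15)
E
```

```text
t 17.83 pos [0.5515 0.1598 0.147 ] w 0.849 F [  2.2 -10.6   2.7]
shift cm (tool) [ -0.4  -11.39  25.18]  xaxis [ 0.004  0.002 -1.   ]  zaxis [-0.    -1.    -0.002]
```

View pics/w17.png

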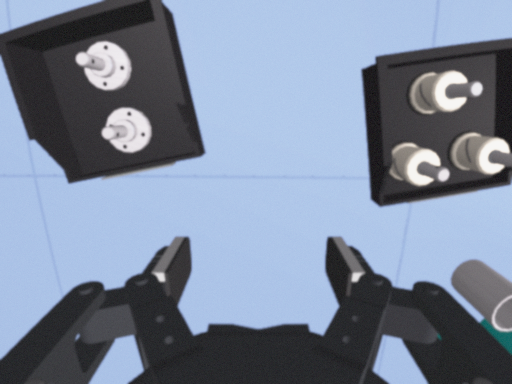

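The retainer stands in its bin at (130,130), and all three pistons stand in theirs. The sleeve is next.

Emit:
arm_command --motion '[[[0.85,0,-1.5,3.5,0,0,0],[0.85,0,-1.6,3.6,0,0,0],[0.85,0,-1.6,3.6,0,0,0],[0.85,0,-1.6,3.6,0,0,0],[0.85,0,-1.6,3.6,0,0,0]]]'

```text
time: 18.25
ee_pos: [0.4724, -0.0153, 0.1463]
tcp_rot: [0.502, 0.501, 0.501, -0.496]
contact_force: [1.0, -1.8, -0.9]
grip_width: 0.849
```

Emit:
arm_command --motion '[[[0.85,0,-1.5,3.2,0,0,0],[0.85,0,-1.1,2.2,0,0,0],[0.85,0,0,0,0,0,0],[0.85,0,0,0,0,0,0]]]'

```text
time: 18.58
ee_pos: [0.4423, -0.0795, 0.1467]
tcp_rot: [0.501, 0.503, 0.497, -0.499]
contact_force: [1.0, 0.8, -0.6]
grip_width: 0.85
```

```bash
python3 - <<'E'
from h import *
d=snap("wrist","w18.png");go(.437,-.092,.1)
for a in (0,90,180,270): print(proj(d,(.4365+.024*np.cos(np.radians(a)),-.092+.024*np.sin(np.radians(a)),.07)).round(1))
E
```

```text
t 18.63 pos [ 0.4423 -0.0795  0.1467] w 0.85 F [ 0.3 -1.1  0.4]
shift cm (tool) [ 4.66 -0.56  1.26]  xaxis [ 0.007  0.001 -1.   ]  zaxis [-0.004 -1.    -0.001]
[272.7 182.1]
[243.5 210.2]
[272.1 236.4]
[301.1 210. ]
```

View pics/w18.png

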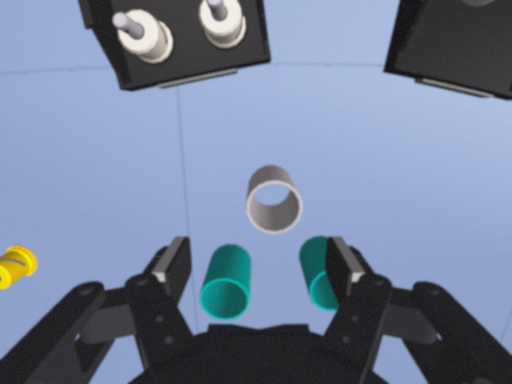

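The steel sleeve's rim centre is at (274,207), predicted (272,210). The turquoise tubes at (225,290) and (322,275) stay behind the fingers.

Emit:
arm_command --motion '[[[0.85,0.5,-0.4,1.3,0,0,-0.007],[0.85,1.5,-0.1,0,0,0,0],[0.85,2.0,-0.1,0,0,0,0],[0.85,0.5,0,0,0,0,0],[0.85,0,0,0,0,0,0]]]'

```text
time: 19.05
ee_pos: [0.4394, -0.089, 0.1005]
tcp_rot: [0.501, 0.501, 0.5, -0.498]
contact_force: [0.6, -0.4, 0.7]
grip_width: 0.853
```

```bash
python3 - <<'E'
from h import *
d=snap("wrist","w19.png");go(.438,-.0928,.042)
for a in (0,90,180,270): print(proj(d,(.438+.024*np.cos(np.radians(a)),-.0928+.024*np.sin(np.radians(a)),.07)).round(1))
E
```

```text
t 19.1 pos [ 0.4395 -0.0889  0.1009] w 0.854 F [-0.5 -0.3  0.1]
shift cm (tool) [ 5.89 -0.17  0.4 ]  xaxis [ 0.004  0.001 -1.   ]  zaxis [ 0.002 -1.    -0.001]
[263.1 193. ]
[227.1 227.2]
[262.6 259.1]
[298.6 227.3]
```

View pics/w19.png

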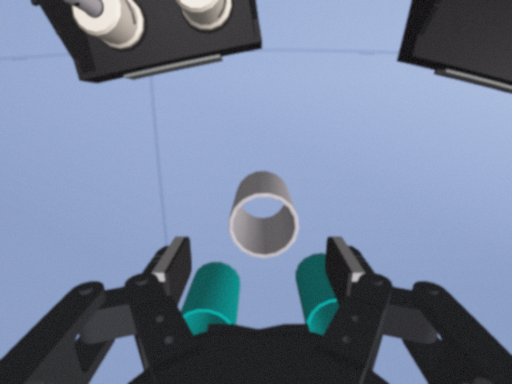

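Emit:
arm_command --motion '[[[0.85,1.0,-0.15,0.45,0,0,-0.004],[0.85,1.8,-0.1,0,0,0,0],[0.85,1.8,-0.1,0,0,0,0],[0.85,0.8,0,0,0,0,0],[0.85,0,0,0,0,0,0]]]'

```text
time: 19.52
ee_pos: [0.4385, -0.0929, 0.0467]
tcp_rot: [0.502, 0.5, 0.5, -0.497]
contact_force: [0.0, -0.7, 0.4]
grip_width: 0.853
```

```bash
python3 - <<'E'
from h import *
d=snap("wrist","w20.png");go(.4385,-.0933,.042)
E
```

```text
t 19.57 pos [ 0.4386 -0.093   0.0473] w 0.85 F [-0.9 -0.2  0.1]
shift cm (tool) [ 0.53 -0.01  0.03]  xaxis [ 0.005  0.    -1.   ]  zaxis [ 0.005 -1.    -0.   ]
```

View pics/w20.png

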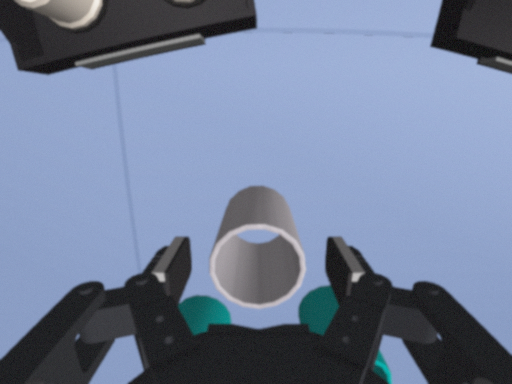

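Emit:
arm_command --motion '[[[0.85,0.5,0,0,0,0,-0.005],[0.85,0,0,0,0,0,0],[0.3,0,0,0,0,0,0],[0.3,0,0,0,0,0,0],[0.3,0,0,0,0,0,0]]]'

```text
time: 19.98
ee_pos: [0.4399, -0.093, 0.0446]
tcp_rot: [0.502, 0.499, 0.501, -0.498]
contact_force: [-1.2, 0.0, -0.4]
grip_width: 0.551
```

Emit:
arm_command --motion '[[[0.3,0,0,0,0,0,0],[0.3,0,0,0,0,0,0],[0.3,0,0,0,0,0,0]]]'

```text
time: 20.23
ee_pos: [0.4402, -0.093, 0.0453]
tcp_rot: [0.502, 0.499, 0.501, -0.498]
contact_force: [-0.7, 0.2, -3.3]
grip_width: 0.547
```

```bash
python3 - <<'E'
from h import *
d=snap("wrist","w21.png");go(.5782,-.2757,.15)
E
```

```text
t 20.28 pos [ 0.4402 -0.093   0.0453] w 0.549 F [ 0.1  0.3 -3.4]
shift cm (tool) [-10.42  13.72  18.36]  xaxis [ 0.003 -0.    -1.   ]  zaxis [ 0.006 -1.     0.   ]
```

View pics/w21.png

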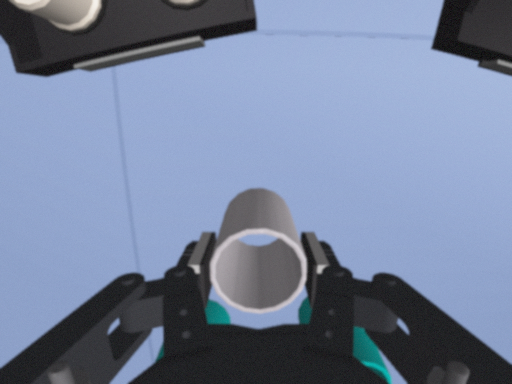

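The sleeve is held, opening 0.549. I'll lift it and carry it to its bin.

Emit:
arm_command --motion '[[[0.3,-1.0,0,0,0,0,0],[0.3,-3.0,0,0,0,0,0],[0.3,-3.5,0,0,0,0,0],[0.3,-3.0,0.8,1.0,0,0,0],[0.3,-0.5,2.0,2.7,0,0,0]]]'

```text
time: 20.7
ee_pos: [0.4648, -0.1264, 0.1579]
tcp_rot: [0.5, 0.497, 0.505, -0.498]
contact_force: [1.2, 1.6, -3.4]
grip_width: 0.541
```

Emit:
arm_command --motion '[[[0.3,0,2.2,2.9,0,0,0],[0.3,0,2.2,2.9,0,0,0],[0.3,0,2.0,2.7,0,0,0],[0.3,0,1.5,2.0,0,0,0],[0.3,0,0,0,0,0,0]]]'

```text
time: 21.12
ee_pos: [0.5497, -0.2394, 0.1614]
tcp_rot: [0.502, 0.497, 0.502, -0.498]
contact_force: [-0.8, -0.7, -3.4]
grip_width: 0.544
```

```bash
python3 - <<'E'
from h import *
d=bot.get_image("wrist");drawbin(d,"bs","w22.png");go(.5782,-.2757,.05)
E
```

```text
t 21.17 pos [ 0.5487 -0.2377  0.1611] w 0.544 F [-0.7 -0.4 -3.2]
shift cm (tool) [11.1   2.93  3.84]  xaxis [-0.002  0.    -1.   ]  zaxis [ 0.01  -1.    -0.001]
```

View pics/w22.png

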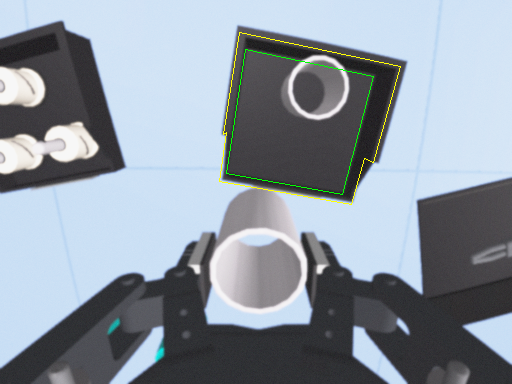

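The overlay is about 3–4 mm short in +x here too, so the sleeve target becomes (0.581, -0.2775).

Emit:
arm_command --motion '[[[0.3,0,1.6,2.0,0,0,0],[0.3,0,1.3,1.7,0,0,0],[0.3,1.0,0,0,0,0,0],[0.3,1.5,0,0,0,0,0],[0.3,0,0,0,0,0,0]]]'

```text
time: 21.58
ee_pos: [0.5766, -0.2718, 0.1338]
tcp_rot: [0.5, 0.497, 0.506, -0.497]
contact_force: [-1.0, 0.8, -3.5]
grip_width: 0.549
```

```bash
python3 - <<'E'
from h import *
BINS["bs"]=(.6115,-.283,-9.7)
d=bot.get_image("wrist");drawbin(d,"bs","w23.png");go(.581,-.2775,.05)
E
```

```text
t 21.63 pos [ 0.577  -0.2718  0.1353] w 0.547 F [ 0.3  0.2 -2.7]
shift cm (tool) [8.53 0.44 0.61]  xaxis [-0.005  0.004 -1.   ]  zaxis [ 0.012 -1.    -0.004]
```

View pics/w23.png

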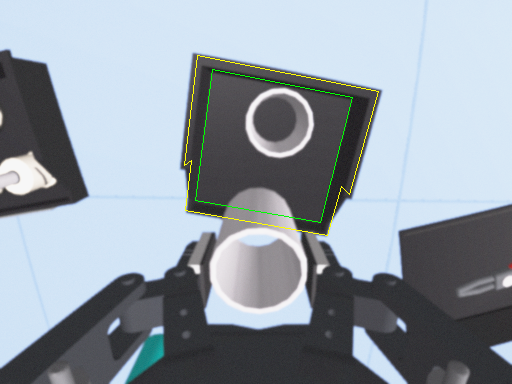

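Emit:
arm_command --motion '[[[0.3,0.5,0.35,0.6,0,-0.004,0.005],[0.3,1.8,0,0,0,0,0],[0.3,2.0,0,0,0,0,0],[0.3,1.0,0,0,0,0,0],[0.3,0,0,0,0,0,0]]]'

```text
time: 22.05
ee_pos: [0.5823, -0.2773, 0.0837]
tcp_rot: [0.505, 0.497, 0.502, -0.496]
contact_force: [-0.3, -0.1, -2.8]
grip_width: 0.544
```

```bash
python3 - <<'E'
from h import *
BINS["bs"]=(.6115,-.283,-9.7)
d=bot.get_image("wrist");drawbin(d,"bs","w24.png");go(.581,-.2775,.0493)
E
```

```text
t 22.1 pos [ 0.5825 -0.2775  0.0847] w 0.542 F [-0.3  0.2 -3.2]
shift cm (tool) [ 3.54 -0.17 -0.01]  xaxis [ 0.005 -0.002 -1.   ]  zaxis [ 0.014 -1.     0.002]
```

View pics/w24.png

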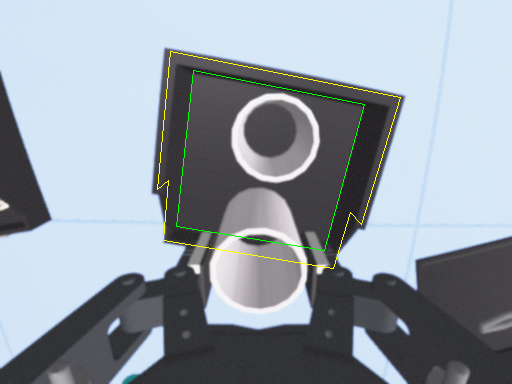

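Emit:
arm_command --motion '[[[0.3,0.5,-0.2,0,0,0.002,-0.005],[0.3,1.2,0,0,0,0,0],[0.3,1.0,0,0,0,0,0],[0.3,0.3,0,0,0,0,0],[0.3,0,0,0,0,0,0]]]'

```text
time: 22.52
ee_pos: [0.5816, -0.2781, 0.0548]
tcp_rot: [0.505, 0.497, 0.502, -0.496]
contact_force: [0.5, 0.3, -3.1]
grip_width: 0.544
```

Emit:
arm_command --motion '[[[0.3,0.2,0,0,0,0,0],[0.3,0.1,0,0,0,0,0],[0.3,0,0,0,0,0,0]]]'

```text
time: 22.77
ee_pos: [0.5817, -0.2781, 0.0516]
tcp_rot: [0.505, 0.497, 0.502, -0.496]
contact_force: [0.1, 0.1, -2.5]
grip_width: 0.543
```

Emit:
arm_command --motion '[[[0.3,0.15,0,0,0,0,0],[0.3,0.1,0,0,0,0,0],[0.3,0,0,0,0,0,0]]]'

```text
time: 23.02
ee_pos: [0.582, -0.2782, 0.0495]
tcp_rot: [0.505, 0.497, 0.502, -0.496]
contact_force: [0.2, -0.8, -2.0]
grip_width: 0.543
```

Emit:
arm_command --motion '[[[0.3,0.15,0,0,0,0,0],[0.3,0.1,0,0,0,0,0],[0.3,0,0,0,0,0,0]]]'

```text
time: 23.27
ee_pos: [0.5828, -0.2784, 0.0489]
tcp_rot: [0.506, 0.497, 0.501, -0.495]
contact_force: [0.3, 0.5, -3.2]
grip_width: 0.55
```

Emit:
arm_command --motion '[[[0.3,0.15,0,0,0,0,0],[0.3,0.1,0,0,0,0,0],[0.3,0,0,0,0,0,0]]]'

```text
time: 23.52
ee_pos: [0.5838, -0.2785, 0.0489]
tcp_rot: [0.507, 0.498, 0.501, -0.495]
contact_force: [0.2, -0.2, -2.9]
grip_width: 0.547
```

It stalls at 48.9 mm, which is on the floor. I'll release and retreat.

Emit:
arm_command --motion '[[[0.7,0,0,0,0,0,0],[0.75,0,0,0,0,0,0],[0.75,0,0,0,0,0,0],[0.75,-1.0,0,0,0,0,0],[0.75,-2.5,0,0,0,0,0]]]'

```text
time: 23.93
ee_pos: [0.5821, -0.2777, 0.0812]
tcp_rot: [0.505, 0.497, 0.502, -0.495]
contact_force: [-0.4, 0.2, 0.3]
grip_width: 0.751
```

```bash
python3 - <<'E'
from h import *
snap("wrist","w25.png");go(.581,-.2775,.15)
E
```

```text
t 23.98 pos [ 0.5841 -0.2789  0.0874] w 0.753 F [ 1.4 -1.2  7.1]
shift cm (tool) [-6.27 -0.24 -0.12]  xaxis [ 0.011 -0.004 -1.   ]  zaxis [ 0.015 -1.     0.004]
```

View pics/w25.png

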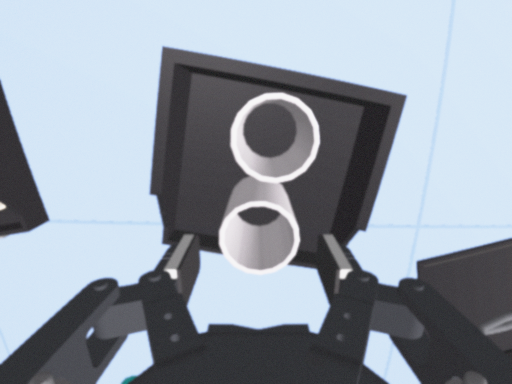

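The sleeve stayed on the floor, with its rim centre at (260,237). I'll retreat up and away and do the final check.

Emit:
arm_command --motion '[[[0.75,-3.0,0,0,0,0,0],[0.75,-3.5,0,0,0,0,0],[0.75,-3.5,0,0,0,0,0],[0.75,-3.0,-2.0,0,0,0,0],[0.75,-1.0,-3.0,0,0,0,0]]]'

```text
time: 24.4
ee_pos: [0.5341, -0.2777, 0.2343]
tcp_rot: [0.509, 0.498, 0.5, -0.494]
contact_force: [0.5, -0.2, 0.8]
grip_width: 0.747
```

Emit:
arm_command --motion '[[[0.75,0,-3.0,2.0,0,0,0],[0.75,0,-3.0,2.0,0,0,0],[0.75,0,-2.0,1.0,0,0,0],[0.75,0,0,0,0,0,0],[0.75,0,0,0,0,0,0]]]'

```text
time: 24.82
ee_pos: [0.4484, -0.332, 0.2422]
tcp_rot: [0.512, 0.499, 0.496, -0.493]
contact_force: [0.5, 0.5, -0.5]
grip_width: 0.752
```

```bash
python3 - <<'E'
from h import *
s=snap("scene","s2.png");t=snap("top","t2.png");go(.45,-.3,.25)
for k in ["piston_a","retainer","sleeve"]:
  for r in bot.place_of("top",k): print(k,np.round(r["xyz"],3),round(r["conf"],2))
a=cv2.resize(s["img"][130:350,60:460,::-1],None,fx=2,fy=2)
cv2.imwrite("pics/s2z.png",a); cv2.imwrite("pics/t2z.png",cv2.resize(t["img"][100:300,90:420,::-1],None,fx=2,fy=2))
E
```

```text
t 24.92 pos [ 0.4492 -0.3315  0.2417] w 0.751 F [1.5 0.5 0.1]
shift cm (tool) [-0.86  0.16 -3.14]  xaxis [ 0.021 -0.01  -1.   ]  zaxis [ 0.017 -1.     0.011]
piston_a [ 0.592 -0.052  0.003] 0.63
piston_a [0.579 0.017 0.001] 0.62
piston_a [0.345 0.216 0.005] 0.61
retainer [0.649 0.003 0.004] 0.73
retainer [0.608 0.299 0.002] 0.5
sleeve [ 0.357 -0.149 -0.001] 0.7
sleeve [ 0.581 -0.277  0.004] 0.69
sleeve [ 0.348 -0.047 -0.002] 0.64
sleeve [0.609 0.3   0.003] 0.58
sleeve [ 0.594 -0.052  0.001] 0.54
sleeve [ 0.608 -0.279  0.001] 0.34
```

View pics/s2z.png

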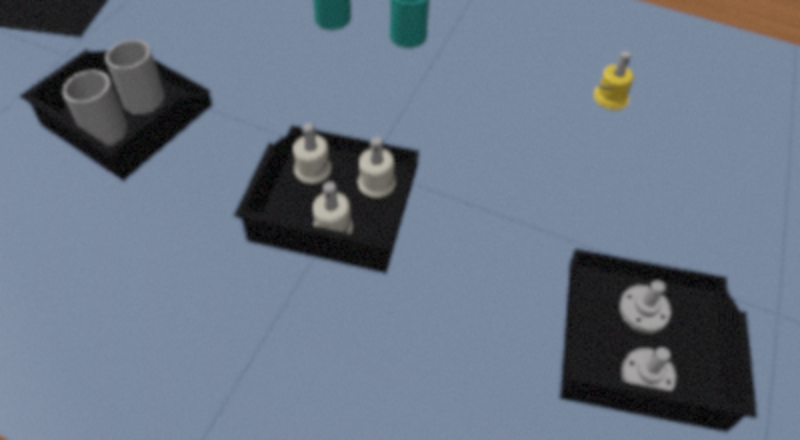

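View pics/t2z.png

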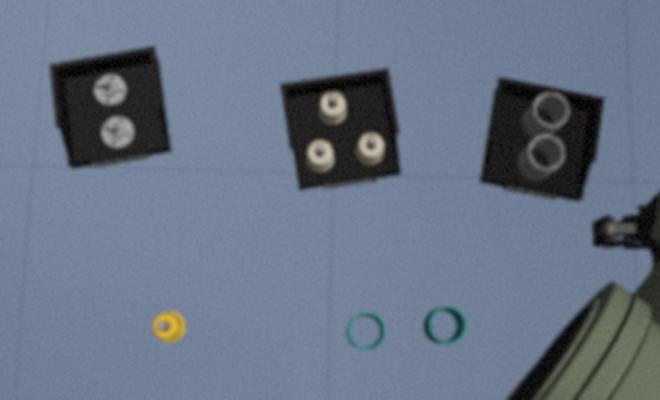

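Both views show three pistons, two retainers and two sleeves upright in their own bins. The decoys haven't moved and the gripper is clear, so I'll hand the job in.

```bash
python3 - <<'E'
from workcell import bot
print(bot.finish_job(), bot.state()["time"])
E
```

```text
the job is handed in; nothing more can be done
the job is handed in; nothing more can be done
```

All four parts are sorted and the job is handed in, at about 25 s on the robot's clock. Both pistons, the retainer and the sleeve stand upright in the bins that already held their kind. I lowered each one until its descent stalled within about 0.5 mm of the height expected for the bin floor, and only then let go.

**Last checks:** The scene and top views show three pistons, two retainers and two sleeves upright, with the parts already in the bins still in place. The yellow piston and the turquoise tubes are where they were, and the gripper was clear before I handed in.

**Checks that disagreed or told little:**
- **Bin edges:** From the wrist camera, the rear rims of the bins lay about 3–5 mm further in +x than my top-view estimate. I moved the retainer and sleeve targets to suit.
- **Floor contact:** The wrist force showed no clear rise when a part touched down, so floor contact rests on the stalled height.
- **Networks:** The final check gave some wrong labels, such as calling the piston that was already in its bin a retainer. I set those aside in favour of the pictures.

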